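# Sort ratchet mould clamps by jaw state

## Task

Draw the two mould clamps out from under the ware board and put each away by the state of its jaws: the open one goes into the blue tray, laid flat beside the open clamp already there and still open; the one that is ratcheted shut goes into an empty bay of the plywood rack, jaws first, pushed fully home against the back so that only its handles stick out. Set the clamps down rather than dropping them, keep the clamp that is already in the tray lying flat and open there, and leave the pots and other tools where they are.

Things in the scene. Friction and masses are not known exactly. Their poses are not given: they have to be found in the camera images.
- clamp_1: One of three identical ratchet clamps, 165 mm long: steel jaws with white pads, black pivot boss, orange handles. Body = the fixed half. Origin: centre of the boss's underside; z up; x from handle end (-100) to jaw tip (+65). Boss: upright cylinder, 30 across, 24 tall. Fixed jaw: y +0.5 to +8.5, 12 tall; fixed handle: y -9 to -21 at x -40 to -100, 14 tall. Moving half: its mirror image in y when shut.
- clamp_1_jaw (a joint): Jaw angle of clamp_1, rad; positive is open, range 0 to 0.5. A ratcheted-shut clamp starts at 0 to 0.02 and holds firmly; an open one starts at 0.30 to 0.42 (tips 20 to 27 mm apart), kept only by light hinge friction (0.12 N m, under 2 N at the handle ends).
- clamp_2: Same clamp, same frame as clamp_1. A shut one is 17 wide over the jaws, 42 over the handles, 0.16 kg. Opened by angle q, its middle axis is turned by -q/2 about z from the body's x and the handles spread to about 80. Pinching the boss from its two sides does not work the hinge; squeezing both jaws or both handles does.
- clamp_2_jaw (a joint): Jaw angle of clamp_2, rad; positive is open, range 0 to 0.5. A ratcheted-shut clamp starts at 0 to 0.02 and holds firmly; an open one starts at 0.30 to 0.42 (tips 20 to 27 mm apart), kept only by light hinge friction (0.12 N m, under 2 N at the handle ends).
- clamp_3: Same clamp, same frame as clamp_1. It is open and starts already in the tray, in its -y half, lying along the tray's x. Clamps 1 and 2 start flat on the table in either order, at least 110 apart, handles under the ware board, jaws pointing out to the board's -y, boss centre about 35 in front of the board's edge.
- clamp_3_jaw (a joint): Jaw angle of clamp_3, rad; positive is open, range 0 to 0.5. A ratcheted-shut clamp starts at 0 to 0.02 and holds firmly; an open one starts at 0.30 to 0.42 (tips 20 to 27 mm apart), kept only by light hinge friction (0.12 N m, under 2 N at the handle ends).
- board: Fixed wooden ware board, 370 (x) x 200 (y), on two 36-high battens under its x ends; origin on the table under its centre. Underside 36 above the table, top at 50. Its open front edge is at y = -100, where the clamps stick out.
- rack: Fixed plywood rack, 110 (x) x 192 (y) x 44 tall; origin on the table under its centre. Three roofed bays at y -60, 0, +60, 54 wide, 36 high, no floor, open to its -x: mouths at x -55, inner back wall at x +45. Bay +60 holds a fixed shut clamp, jaws in; two are empty. A clamp fully home has its tips on the back wall: boss at x -20, 35 inside the mouth, 65 of the handles outside.
- tray: Fixed shallow blue open tray, outside 220 (x) x 230 (y) x 22 tall, walls and floor 5 thick; origin on the table under its centre.
- carved_jar: Bystander: leather-hard clay jar, 124 across, 140 tall, on the ware board; origin at centre of its underside.
- small_jar: Bystander: small brown clay jar, 80 across, 75 tall, on the ware board; origin at centre of its underside.
- mould: Bystander: two-part white plaster mould, 130 x 91 x 85 tall, right of the rack; origin at centre of its underside.
- glaze_jar: Bystander: glaze jar with white lid, 72 across, 90 tall, beyond the tray; origin at centre of its underside.
- rib: Bystander: flat dark wooden rib, 110 x 55 x 8, lying on the table near the robot; origin at centre of its underside.
- loop_tool: Bystander: trimming loop tool, 167 long, 17 thick, lying beyond the tray; x runs from handle to loop, origin near its ferrule, on the table.
Mind the look-alikes: they are no part of the job. What is shaped like the clamp_3 but purple is not meant.

How it is judged (in metres and radians):
At the end, for the whole second after the job is handed in: Shut clamp flat in an empty rack bay, jaws first, within 0.2 rad, boss 10 mm or less from home, jaw angle under 0.08. Open clamps flat (0.1 rad) on the tray floor, origins under 14 mm high and within 100 (x) and 105 mm (y) of its centre, jaw angles over 0.2. All at rest, under 0.02 m/s (x of clamp_1 in the frame of rack between -0.03 and -0.01 m and y of clamp_1 in the frame of rack between -0.085 and 0.027 m and angle between the x axis of clamp_1 and the x axis of rack, either way round below 0.2 rad and height (world z) of clamp_1 below 0.008 m and angle between each of clamp_1, clamp_2, clamp_3's own z axis and vertical below 0.1 rad and value of joint clamp_1_jaw below 0.08 rad and x of clamp_2 in the frame of tray between -0.1 and 0.1 m and y of clamp_2 in the frame of tray between -0.105 and 0.105 m and height (world z) of each of clamp_2, clamp_3 below 0.014 m and value of joint each of clamp_2_jaw, clamp_3_jaw above 0.2 rad and x of clamp_3 in the frame of tray between -0.1 and 0.1 m and y of clamp_3 in the frame of tray between -0.105 and 0.105 m and linear speed of each of clamp_1, clamp_2, clamp_3 below 0.02 m/s); the robot touches nothing.
It fails at once if a clamp is dropped or thrown: faster than 0.9 m/s while lower than 60 mm ((height (world z) of clamp_1 below 0.06 m and linear speed of clamp_1 above 0.9 m/s) or (height (world z) of clamp_2 below 0.06 m and linear speed of clamp_2 above 0.9 m/s) or (height (world z) of clamp_3 below 0.06 m and linear speed of clamp_3 above 0.9 m/s)).
It fails at once if an open clamp is squeezed shut (jaw angle under 0.12 rad) (value of joint any of clamp_2_jaw, clamp_3_jaw below 0.12 rad).
It fails at once if the shut clamp is forced open (jaw angle over 0.15 rad) (value of joint clamp_1_jaw above 0.15 rad).
It fails at once if a bystander (jars, mould, glaze jar, rib, loop tool) is moved by more than 25 mm (distance of any of carved_jar, small_jar, mould, glaze_jar, rib, loop_tool from where it was at the start of the episode above 0.025 m).
It also fails if it takes over 72 s, if anything falls off the work surface, if the arm or the gripper's body presses on something with over 40 N, if the wrist force passes 120 N, or if a joint passes its speed limit or range.

## Robot

A 6-joint arm with a two-finger parallel gripper is mounted at the origin on the work surface. World frame = base frame: x ahead of the robot, y to its left, z up, the work surface at z = 0. Lengths are in mm, angles in rad, forces in N, time in s.
With the tool pointing down it reaches from about 350 to 975 mm from the base axis. Payload 7.1 kg.
Tool frame: the origin (TCP) lies between the finger pads; the fingertips stand 19 mm ahead of it and the grasp point (between the pads) is the TCP (ctrl.tcp_to_tips is the distance from the TCP to the fingertips, in mm); z points along the fingers, y is the line along which they close (so a half turn about z gives the same grasp; the last joint's range is limited). The gripper opens to 88 mm and grips with 3 to 60 N. Pads are 20 mm wide; open, the fingers measure 115 mm over their backs; the gripper's body (75 mm by 178 mm) begins 61 mm behind the grasp point.
Start: joints at [-1.315, 0.423, 1.63, -0, 1.089, -0.019], TCP at [169.615, -601.528, 241.675] pointing down, gripper open.
Joint ranges: [-3, 3], [-0.9, 2.11], [0.09, 2.58], [-1.31, 4.45], [0.11, 2.69], [-2.54, 2.54]. Speed limits (rad/s): [2.39, 2.39, 3.01, 3.14, 3.14, 3.14].

## Interface

Orientations are given as a rotation vector (axis times angle).
In Python, from workcell import status, optics, ctrl gives the robot as it stands. The module is installed in compiled form; this text tells all that it offers.
- The arm moves only by the shell command python3 -m inch 'ROWS'. ROWS is JSON, a list that holds one entry, the list of rows, each a list of 7 numbers: the shift along the tool's x, y, z in mm, then the turn, a rotation vector about the tool's x, y, z in rad, then the opening in per cent of the stroke, from 0 (shut) to 100 (fully open). A call has 1 to 20 rows; each row is the pose to reach, as a shift and turn from the pose commanded when the call began, along the tool's axes at that moment; what a row does not reach only later rows make up. A row lasts 1/10 s, in which the tool goes at most 50 mm and 8.59 degrees, less where a joint would pass 70% of its speed; a pose out of reach is approached as far as the arm can. A call with a gripper value outside its range is refused whole. The fingers move at their own pace and stop on an object; the grip force is fixed at half the most. Time passes only in rows, so rows that repeat a pose let the fingers close. It gives the time, the measured TCP pose, the force, the opening and the grip force at its end, in the units of the state.
- status.get_obs(): the state, without advancing time (a new reading comes with each control period).
- optics.get_image(name): name is "side" or "top" or "wrist"; returns a dict with "frame" (480x640x3 uint8, red, green, blue), "fx", "fy", "cx", "cy" (pixels), "k1" (the pictures are not rectified: a ray, as slopes to the right and down, at radius r is drawn at 1 + k1 r^2 times it, then the intrinsics apply), "rvec" (rotation vector, rad) and "tvec" (3), from world to camera coordinates, as OpenCV has them; the wrist camera has in their place "hand_eye" (4x4, takes a point from camera to tool coordinates, whose origin is the TCP and whose axes are the flange's). Camera axes: x right, y down, z forward; pixel columns grow to the right and rows downward; lengths in mm; the calibration is good to about 2 mm. A picture is of the moment at which its call begins: read the wrist's pose just before it. There is no depth.
- ctrl.close_job(): hands the job in; it is judged then, once.
The state is a dict: "t": time; "qpos": joint angles; "qvel": joint speeds; "joint_torque": joint torques, N m; "ee_pos": TCP position; "orientation": TCP orientation; "ft_force": force on the tool from outside, world axes, zero at the start; "moment": the same for the moment, N m; "width": finger opening in mm; "grasp_force": force on a finger pad.
Only numpy, scipy, OpenCV 4.12 (cv2) and the standard library are available. Lean on these libraries where they do the work, as an engineer would, in place of code of your own. Each camera call takes 0.05 s, during which the arm holds its last target. There are 200 camera calls.

## Working session

There is one attempt and no reset: what is moved stays moved. The work goes in short steps, Python scripts to look and compute and a shell command to move; the robot and the scene stay as the last step left them, time stands still between calls to the robot, and variables do not carry over. Pictures are saved under pics/ and viewed, at most 11 in all, crops included, and the job is handed in when it is done.

```bash
mkdir -p pics
cat > h.py <<'E'
import numpy as np, cv2
from scipy.spatial.transform import Rotation as R
from workcell import status, optics, ctrl
def cam(name):
    o=status.get_obs(); d=optics.get_image(name)
    K=np.array([[d['fx'],0,d['cx']],[0,d['fy'],d['cy']],[0,0,1.]])
    if name=='wrist':
        T=np.eye(4);T[:3,:3]=R.from_rotvec(o['orientation']).as_matrix();T[:3,3]=o['ee_pos']
        M=T@np.array(d['hand_eye'])
    else:
        M=np.eye(4);Rm=R.from_rotvec(np.ravel(d['rvec'])).as_matrix()
        M[:3,:3]=Rm.T;M[:3,3]=-Rm.T@np.ravel(d['tvec'])
    return d['frame'],K,d['k1'],M
def pt(c,uv,z):
    f,K,k1,M=c
    uv=np.array(uv,float).reshape(-1,2)
    s=(uv-[K[0,2],K[1,2]])/[K[0,0],K[1,1]]
    p=s.copy()
    for _ in range(20): p=s/(1+k1*(p**2).sum(1,keepdims=True))
    r=np.c_[p,np.ones(len(p))]@M[:3,:3].T
    t=(z-M[2,3])/r[:,2]
    return M[:3,3]+r*t[:,None]
def save(c,n): cv2.imwrite('pics/'+n,cv2.cvtColor(c[0],cv2.COLOR_RGB2BGR))
E
python3 - <<'E'
from h import *
import pickle
for n in('top','side'):
    c=cam(n);save(c,n+'0.png');pickle.dump(c,open(n+'0.pkl','wb'));print(c[3][:3,3])
o=status.get_obs();print(o['orientation'],o['ee_pos'],R.from_rotvec(o['orientation']).as_matrix().round(3))
E
```

```text
[ 488.94407127  -16.5430766  1443.86207033]
[224.16074629 879.9473914  666.72753264]
[-3.11067018e+00 -4.30174656e-01  2.57632701e-04] [ 169.51169724 -601.09043818  241.00855769] [[ 0.962  0.271 -0.   ]
 [ 0.271 -0.962  0.001]
 [ 0.    -0.001 -1.   ]]
```

View pics/top0.png

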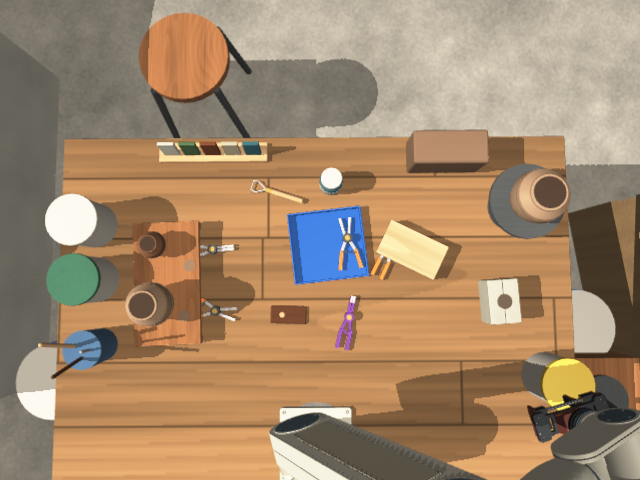

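View pics/side0.png

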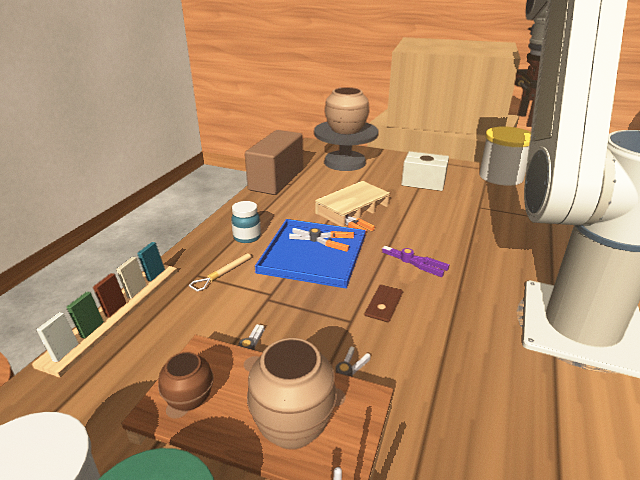

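The top view shows the board at left, with the shut-looking clamp at about (212,250) and the open one at about (214,310). The tray is at (329,245) with clamp_3 at (347,238). The rack is at (413,249), with its filled bay at the left and its mouths facing the robot. A purple look-alike lies at (348,322).

Run:
```python
from h import *
import pickle
c=pickle.load(open('top0.pkl','rb'));f=c[0]
hsv=cv2.cvtColor(f,cv2.COLOR_RGB2HSV)
def quad(m,z,name):
    m=cv2.morphologyEx(m.astype(np.uint8),cv2.MORPH_CLOSE,np.ones((9,9)))
    m=cv2.morphologyEx(m,cv2.MORPH_OPEN,np.ones((7,7)))
    k=max(cv2.findContours(m,0,1)[0],key=cv2.contourArea)
    b=cv2.boxPoints(cv2.minAreaRect(k));p=pt(c,b,z)
    print(name,b.round(0).tolist(),p[:,:2].round(0).tolist(),'ctr',p.mean(0).round(1),'sides',np.linalg.norm(p[0]-p[1]).round(),np.linalg.norm(p[1]-p[2]).round(),'ang',np.degrees(np.arctan2(*(p[1]-p[0])[1::-1])).round(1))
H,S,V=[hsv[...,i].astype(int) for i in range(3)]
win=np.zeros(H.shape,bool);win[190:300,275:375]=1
quad((H>105)&(H<125)&(S>150)&win,22,'tray')
win[:]=0;win[205:290,365:460]=1
quad((V>165)&(S<140)&(H>12)&(H<30)&win,44,'rack')
print('rackpix',hsv[250,410],'table',hsv[320,430], 'boardpix',hsv[270,185],hsv[300,250])
win[:]=0;win[235:325,201:245]=1
n,l,s,ce=cv2.connectedComponentsWithStats(((V<75)&win).astype(np.uint8))
for i in range(1,n):
    if s[i,4]>8: print('dark',ce[i].round(1),s[i,4],pt(c,ce[i],24)[0].round(1))
z=cv2.resize(f[190:350,190:455],None,fx=3,fy=3,interpolation=cv2.INTER_CUBIC)
cv2.imwrite('pics/z.png',z[...,::-1])
```

```text
tray [[287.0, 215.0], [360.0, 206.0], [368.0, 275.0], [295.0, 284.0]] [[697.0, 88.0], [723.0, -139.0], [508.0, -162.0], [483.0, 63.0]] ctr [602.7 -37.5  22. ] sides 229.0 216.0 ang -83.4
rack [[365.0, 289.0], [365.0, 205.0], [459.0, 205.0], [459.0, 289.0]] [[466.0, -150.0], [722.0, -153.0], [720.0, -441.0], [464.0, -433.0]] ctr [ 592.9 -294.    44. ] sides 256.0 288.0 ang -0.8
rackpix [ 23  82 251] table [ 15 134 206] boardpix [ 13 141 217] [ 14 131 105]
dark [218.1 309.7] 19 [404.9 298.   24. ]
```

View pics/z.png

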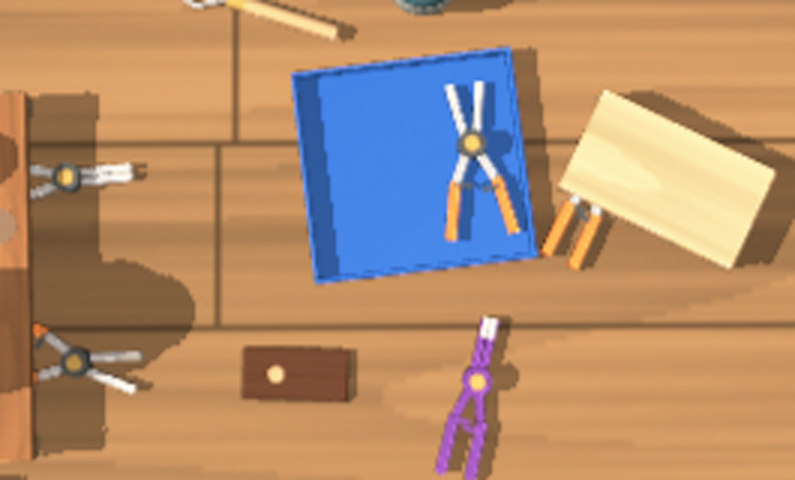

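The enlarged view shows the shut clamp's boss at (66,177) and its tips at (131,172). The open clamp's boss is at (75,361), with tips at (140,355) and (133,389). Rack roof corners are (604,90), (775,170), (732,268) and (560,186). The left bay is the filled one.

Run:
```python
from h import *
import pickle
c=pickle.load(open('top0.pkl','rb'))
q=lambda L,z: pt(c,np.array(L)/3+190-1/3,z)[:,:2]
rk=q([(560,186),(604,90),(775,170),(732,268)],44);print('rack',rk.round(),rk.mean(0).round(1),[np.linalg.norm(rk[i]-rk[(i+1)%4]).round() for i in range(4)])
for a,b in((0,1),(3,2)): print('rack x ang',np.arctan2(*(rk[b]-rk[a])[::-1]).round(3))
print('rack y perp',(np.arctan2(*(rk[0]-rk[3])[::-1])-np.pi/2).round(3))
t=q([(293,73),(510,47),(538,257),(317,284)],22);print('tray',t.round(),t.mean(0).round(1),[np.linalg.norm(t[i]-t[(i+1)%4]).round() for i in range(4)])
print('A',q([(66,177)],24),q([(131,172)],12))
print('B',q([(75,361)],24),q([(140,355),(133,389)],12))
print('C3',q([(472,143)],29),q([(451,86),(479,84),(452,240),(516,232)],17))
print('board edge',q([(30,95),(34,460)],50)); print('orange',q([(547,253),(577,266),(573,200),(597,211)],14))
```

```text
rack [[ 578. -185.]
 [ 676. -232.]
 [ 593. -403.]
 [ 495. -357.]] [ 585.6 -294.5] [np.float64(108.0), np.float64(191.0), np.float64(109.0), np.float64(191.0)]
rack x ang -0.442
rack x ang -0.436
rack y perp -0.453
tray [[ 699.   86.]
 [ 724. -139.]
 [ 507. -164.]
 [ 481.   62.]] [602.8 -38.6] [np.float64(226.0), np.float64(219.0), np.float64(228.0), np.float64(219.0)]
A [[591.96210581 319.80961171]] [[597.63298828 255.25385136]]
B [[404.12991055 308.33755393]] [[409.15767933 244.3767189 ]
 [374.60734149 251.2725823 ]]
C3 [[624.10243936 -97.69744024]] [[ 684.79769688  -77.20528743]
 [ 686.71268106 -106.28368871]
 [ 525.12192981  -76.77722367]
 [ 532.96547245 -142.72320229]]
board edge [[673.67529759 351.21580619]
 [308.25199065 342.02181828]]
orange [[ 511.24965716 -174.64411787]
 [ 497.71148257 -205.32673158]
 [ 565.75873224 -202.29159062]
 [ 554.24152246 -226.8849912 ]]
```

```bash
cat >> h.py <<'E'
def go(x,y,z,yaw,o=None):
    """print shift/turn in tool axes to reach tool-down pose with tool-x at world angle yaw"""
    o=o or status.get_obs(); A=R.from_rotvec(o['orientation'])
    B=R.from_euler('z',yaw)*R.from_euler('x',np.pi)
    d=A.inv().apply(np.array([x,y,z])-o['ee_pos']); r=(A.inv()*B).as_rotvec()
    print('t',round(o['t'],2),'shift',d.round(1).tolist(),'turn',r.round(3).tolist(),'rows',round(max(np.linalg.norm(d)/50,np.linalg.norm(r)/.15),1))
E
python3 - <<'E'
from h import *
import pickle
c=pickle.load(open('top0.pkl','rb'))
print(pt(c,[(172,305),(128,305),(165,244)],80).round())
go(520,-100,240,.8); go(430,240,230,1.374)
E
```

```text
[[423. 421.  80.]
 [423. 550.  80.]
 [603. 445.  80.]]
t 0.1 shift [473.3, -387.2, 1.5] turn [-0.001, -0.0, -0.525] rows 12.2
t 0.1 shift [479.0, -738.8, 12.0] turn [-0.001, -0.001, -1.099] rows 17.6
```

```bash
python3 -m inch '[[[473,-387,0,0,0,-0.5,70],[473,-387,0,0,0,-0.5,70],[473,-387,0,0,0,-0.5,70],[473,-387,0,0,0,-0.5,70],[473,-387,0,0,0,-0.5,70],[473,-387,0,0,0,-0.5,70],[473,-387,0,0,0,-0.5,70],[473,-387,0,0,0,-0.5,70],[473,-387,0,0,0,-0.5,70],[473,-387,0,0,0,-0.5,70],[473,-387,0,0,0,-0.5,70],[479,-739,12,0,0,-1.1,70],[479,-739,12,0,0,-1.1,70],[479,-739,12,0,0,-1.1,70],[479,-739,12,0,0,-1.1,70],[479,-739,12,0,0,-1.1,70],[479,-739,12,0,0,-1.1,70],[479,-739,12,0,0,-1.1,70],[479,-739,12,0,0,-1.1,70],[479,-739,12,0,0,-1.1,70]]]'
python3 - <<'E'
from h import *
import pickle
c=cam('wrist');save(c,'w1.png');pickle.dump(c,open('w1.pkl','wb'));print(c[3][:3].round(2))
E
```

```text
t: 2.1
ee_pos: [429.3, 244.0, 229.5]
orientation: [-2.422, -1.999, -0.001]
ft_force: [-0.1, -1.4, 0.3]
width: 61.4
grasp_force: 0.0
[[ 9.8000e-01 -1.8000e-01 -5.0000e-02  4.4101e+02]
 [-1.9000e-01 -9.5000e-01 -2.4000e-01  3.0903e+02]
 [-0.0000e+00  2.4000e-01 -9.7000e-01  3.7289e+02]]
```

View pics/w1.png

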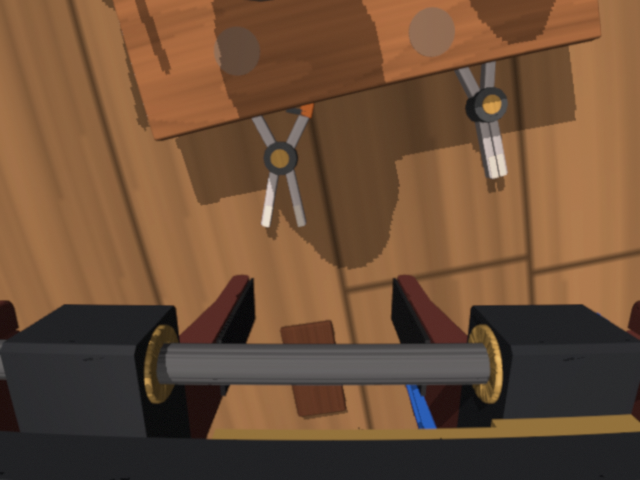

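The wrist view shows the open clamp's boss at (280,158) with tips at (266,224) and (301,223). The shut clamp's boss is at (491,105) with its tip at (498,175). This confirms which clamp is open and which is shut.

Run:
```python
from h import *
import pickle
c=pickle.load(open('w1.pkl','rb'))
b=pt(c,[(280,158),(491,105)],24)[:,:2]; t=pt(c,[(266,224),(301,223),(498,175)],12)[:,:2]
print(b.round(1),t.round(1))
tb=(t[0]+t[1])/2
for B,T in((b[0],tb),(b[1],t[2])): print(np.arctan2(*(T-B)[::-1]).round(3),np.linalg.norm(T-B).round(1))
aB=np.arctan2(*(tb-b[0])[::-1])+np.pi
go(*b[0],80,aB); go(*b[0],21,aB)
```

```text
[[402.  306.6]
 [591.2 317. ]] [[374.4 249. ]
 [407.3 243.6]
 [596.8 253.7]]
-1.754 61.3
-1.483 63.5
t 2.15 shift [58.4, -39.1, 149.3] turn [-0.0, 0.0, -0.009] rows 3.3
t 2.15 shift [58.5, -39.1, 208.3] turn [-0.0, 0.0, -0.009] rows 4.4
```

```bash
python3 -m inch '[[[58.5,-39,140,0,0,-0.01,70],[58.5,-39,140,0,0,-0.01,70],[58.5,-39,140,0,0,-0.01,70],[58.5,-39,140,0,0,-0.01,70],[58.5,-39,180,0,0,-0.01,70],[58.5,-39,206,0,0,-0.01,70],[58.5,-39,206,0,0,-0.01,70],[58.5,-39,206,0,0,-0.01,70],[58.5,-39,206,0,0,-0.01,20],[58.5,-39,206,0,0,-0.01,20],[58.5,-39,206,0,0,-0.01,20],[58.5,-39,206,0,0,-0.01,20],[58.5,-39,206,0,0,-0.01,20],[58.5,-39,206,0,0,-0.01,20]]]'
```

```text
t: 3.55
ee_pos: [403.4, 304.9, 24.3]
orientation: [2.418, 2.006, 0.001]
ft_force: [-0.3, -1.3, 8.0]
width: 29.7
grasp_force: 30.0
```

```bash
python3 -m inch '[[[0,0,-9,0,0,0,20],[0,0,-9,0,0,0,20],[-25,0,-9,0,0,0,20],[-50,0,-9,0,0,0,20],[-75,0,-9,0,0,0,20],[-95,0,-10,0,0,0,20],[-105,0,-30,0,0,0,20],[-105,0,-60,0,0,0,20],[-105,0,-90,0,0,0,20],[-105,0,-90,0,0,0,20]]]'
python3 - <<'E'
from h import *
import pickle
c=cam('wrist');save(c,'w2.png');pickle.dump(c,open('w2.pkl','wb'))
go(580,14,100,.11);go(580,14,30,.11)
E
```

```text
t: 4.55
ee_pos: [385.8, 202.4, 116.5]
orientation: [2.417, 2.004, 0.009]
ft_force: [0.9, 1.1, -2.0]
width: 29.3
grasp_force: 30.0
t 4.6 shift [-148.8, 226.4, 15.4] turn [0.001, -0.004, 1.275] rows 8.5
t 4.6 shift [-148.9, 226.2, 85.4] turn [0.001, -0.004, 1.275] rows 8.5
```

View pics/w2.png

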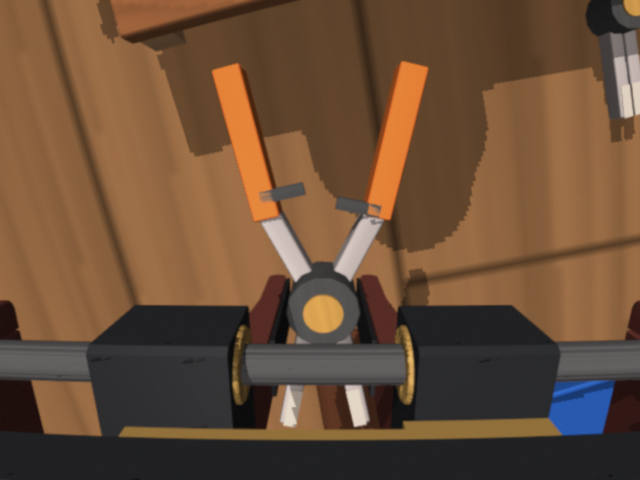

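The clamp is held by the boss at (323,300) and still open, with the handle ends at (228,68) and (413,66), symmetric about the tool axis.

```bash
python3 -m inch '[[[-149,226,10,0,0,1.275,20],[-149,226,10,0,0,1.275,20],[-149,226,10,0,0,1.275,20],[-149,226,10,0,0,1.275,20],[-149,226,10,0,0,1.275,20],[-149,226,10,0,0,1.275,20],[-149,226,10,0,0,1.275,20],[-149,226,10,0,0,1.275,20],[-149,226,10,0,0,1.275,20],[-149,226,10,0,0,1.275,20],[-149,226,10,0,0,1.275,20],[-149,226,50,0,0,1.275,20],[-149,226,70,0,0,1.275,20],[-149,226,70,0,0,1.275,20]]]'
python3 - <<'E'
from h import *
c=cam('wrist');save(c,'w3.png')
go(580,14,29.5,.11)
E
```

```text
t: 6.0
ee_pos: [575.8, 13.4, 40.6]
orientation: [-3.136, -0.175, 0.01]
ft_force: [-0.8, 0.6, -1.5]
width: 29.5
grasp_force: 30.0
t 6.05 shift [3.0, -0.2, 12.7] turn [-0.0, 0.003, 0.001] rows 0.3
```

View pics/w3.png

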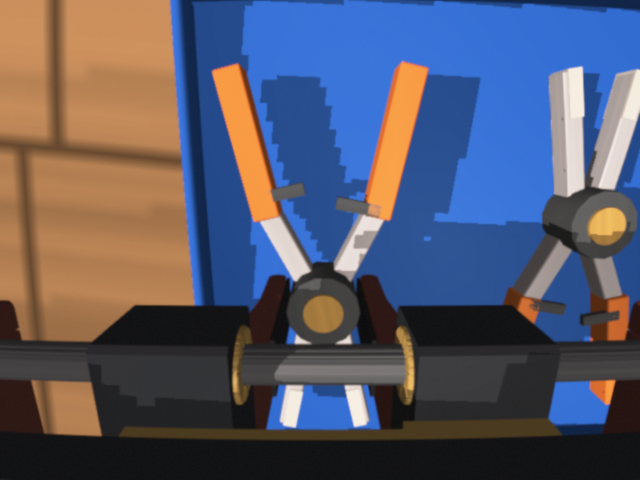

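The clamp hangs flat over the tray's free half, its left handle clear of the wall at (185,100) and well clear of clamp_3, whose boss is at (605,222). Next I lower it gently.

```bash
python3 -m inch '[[[3,0,5,0,0.003,0,20],[3,0,8,0,0.003,0,20],[3,0,10,0,0.003,0,20],[3,0,11,0,0.003,0,20],[3,0,11,0,0.003,0,20],[3,0,11,0,0.003,0,20]]]'
```

```text
t: 6.65
ee_pos: [581.5, 13.6, 32.9]
orientation: [-3.137, -0.172, -0.005]
ft_force: [0.2, -0.1, -1.9]
width: 28.9
grasp_force: 30.0
```

```bash
python3 -m inch '[[[0,0,1,0,0,0,20],[0,0,2,0,0,0,20],[0,0,3,0,0,0,20],[0,0,3,0,0,0,20],[0,0,3,0,0,0,20]]]'
```

```text
t: 7.15
ee_pos: [581.3, 13.6, 29.6]
orientation: [-3.137, -0.172, -0.005]
ft_force: [-0.2, -0.1, -1.8]
width: 29.4
grasp_force: 30.0
```

```bash
python3 -m inch '[[[0,0,1,0,0,0,20],[0,0,2,0,0,0,20],[0,0,2,0,0,0,20],[0,0,2,0,0,0,20]]]'
```

```text
t: 7.55
ee_pos: [581.5, 13.6, 29.2]
orientation: [-3.137, -0.172, -0.005]
ft_force: [-5.6, -0.6, 14.7]
width: 29.4
grasp_force: 30.0
```

```bash
python3 -m inch '[[[0,0,0,0,0,0,55],[0,0,0,0,0,0,55],[0,0,0,0,0,0,55],[0,0,0,0,0,0,55],[0,0,-20,0,0,0,60],[0,0,-60,0,0,0,65],[0,0,-110,0,0,0,70],[0,0,-110,0,0,0,70]]]'
python3 - <<'E'
from h import *
go(591.5,317,90,1.658);go(591.5,317,23,1.658)
c=cam('top');save(c,'t2.png')
E
```

```text
t: 8.35
ee_pos: [585.1, 13.6, 143.6]
orientation: [3.136, 0.172, 0.021]
ft_force: [1.1, 0.4, -0.0]
width: 61.2
grasp_force: 0.0
t 8.35 shift [38.9, -300.9, 53.8] turn [0.011, -0.01, -1.548] rows 10.3
t 8.35 shift [38.0, -301.0, 120.8] turn [0.011, -0.01, -1.548] rows 10.3
```

```bash
python3 -m inch '[[[40,-301,45,0,0,-1.548,70],[40,-301,45,0,0,-1.548,70],[40,-301,45,0,0,-1.548,70],[40,-301,45,0,0,-1.548,70],[40,-301,45,0,0,-1.548,70],[40,-301,45,0,0,-1.548,70],[40,-301,45,0,0,-1.548,70],[40,-301,45,0,0,-1.548,70],[40,-301,45,0,0,-1.548,70],[40,-301,45,0,0,-1.548,70],[40,-301,45,0,0,-1.548,70],[40,-301,45,0,0,-1.548,70],[40,-301,45,0,0,-1.548,70]]]'
python3 - <<'E'
from h import *
go(591.5,317,22,1.658)
c=cam('wrist');save(c,'w4.png')
f=np.hstack([cv2.resize(c[0],(400,300)),cv2.resize(cv2.imread('pics/t2.png')[190:340,180:380,::-1],(400,300))])
cv2.imwrite('pics/m.png',f[...,::-1])
E
```

```text
t: 9.7
ee_pos: [587.3, 316.8, 91.5]
orientation: [2.124, 2.313, 0.001]
ft_force: [0.7, -0.8, 0.1]
width: 61.8
grasp_force: 0.0
t 9.7 shift [-0.1, 4.1, 69.5] turn [0.001, 0.001, -0.002] rows 1.4
```

View pics/m.png

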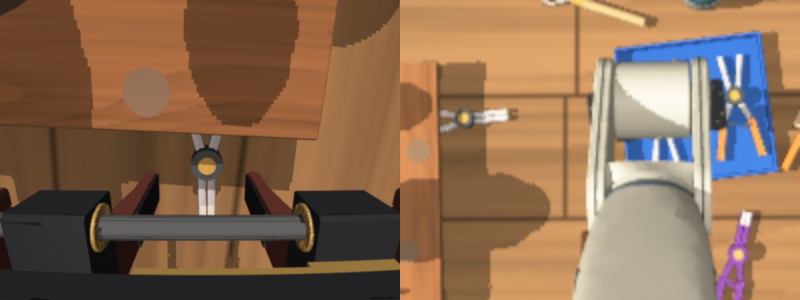

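On the left, the wrist view has the shut clamp centred between the open fingers (boss at 206,165 in the half-size picture). On the right, the arm hides the placed clamp in the tray. Next I descend and grip.

```bash
python3 -m inch '[[[0,4,40,0,0,0,70],[0,4,69,0,0,0,70],[0,4,69,0,0,0,70],[0,4,69,0,0,0,70],[0,4,69,0,0,0,20],[0,4,69,0,0,0,20],[0,4,69,0,0,0,20],[0,4,69,0,0,0,20],[0,4,69,0,0,0,20],[0,4,69,0,0,0,20],[0,4,60,0,0,0,20],[0,4,60,0,0,0,20],[-25,4,60,0,0,0,20],[-50,4,60,0,0,0,20],[-75,4,60,0,0,0,20],[-95,4,58,0,0,0,20],[-105,4,38,0,0,0,20],[-105,4,5,0,0,0,20],[-105,4,-25,0,0,0,20],[-105,4,-25,0,0,0,20]]]'
python3 - <<'E'
from h import *
import pickle
c=cam('wrist');save(c,'w5.png');pickle.dump(c,open('w5.pkl','wb'))
th=-.444
o=status.get_obs()
def rw(x,y): return 585.6+x*np.cos(th)-y*np.sin(th),-294.5+x*np.sin(th)+y*np.cos(th)
print(rw(-145,-60),rw(-70,-60))
go(*rw(-145,-60),110,th+np.pi); go(*rw(-145,-60),30,th+np.pi)
E
```

```text
t: 11.75
ee_pos: [603.7, 213.6, 122.1]
orientation: [2.119, 2.311, 0.014]
ft_force: [0.7, 0.2, -1.4]
width: 29.0
grasp_force: 30.0
(np.float64(428.88579930116623), np.float64(-286.39695740319496)) (np.float64(496.61384969362086), np.float64(-318.6135864949719))
t 11.8 shift [-482.7, -216.3, 7.7] turn [0.007, 0.003, -1.04] rows 10.6
t 11.8 shift [-482.8, -216.8, 87.7] turn [0.007, 0.003, -1.04] rows 10.7
```

View pics/w5.png

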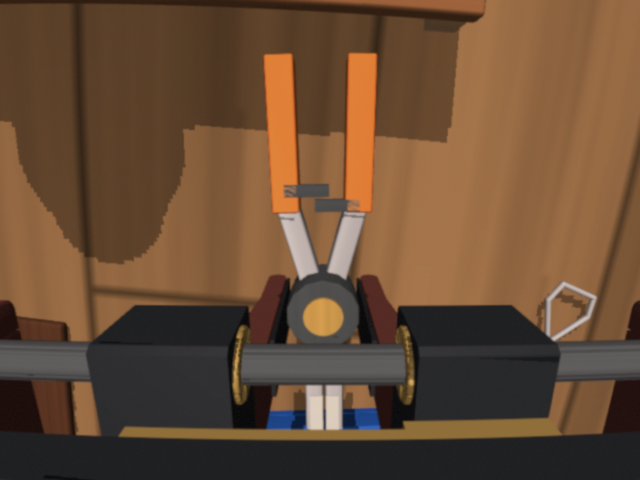

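The shut clamp is held straight: boss at (322,312), handles symmetric about column 320, jaws pointing back.

```bash
python3 -m inch '[[[-483,-216,0,0,0,-1.04,20],[-483,-216,0,0,0,-1.04,20],[-483,-216,0,0,0,-1.04,20],[-483,-216,0,0,0,-1.04,20],[-483,-216,0,0,0,-1.04,20],[-483,-216,0,0,0,-1.04,20],[-483,-216,0,0,0,-1.04,20],[-483,-216,0,0,0,-1.04,20],[-483,-216,0,0,0,-1.04,20],[-483,-216,0,0,0,-1.04,20],[-483,-216,0,0,0,-1.04,20],[-483,-216,0,0,0,-1.04,20],[-483,-216,40,0,0,-1.04,20],[-483,-216,75,0,0,-1.04,20],[-483,-216,75,0,0,-1.04,20],[-483,-216,75,0,0,-1.04,20],[-483,-216,75,0,0,-1.04,20]]]'
python3 - <<'E'
from h import *
c=cam('wrist');save(c,'w6.png')
c=cam('top');save(c,'t3.png')
cv2.imwrite('pics/z3.png',cv2.resize(c[0][180:330,270:470],(800,600),interpolation=2)[...,::-1])
go(428.9,-286.4,27,-.444+np.pi);go(496.6,-318.6,27,-.444+np.pi)
E
```

```text
t: 13.5
ee_pos: [428.8, -287.0, 43.1]
orientation: [0.689, 3.061, 0.001]
ft_force: [0.4, 0.3, -1.2]
width: 29.6
grasp_force: 30.0
t 13.6 shift [0.6, 0.8, 16.6] turn [0.001, 0.005, 0.001] rows 0.3
t 13.6 shift [-74.4, 0.7, 17.0] turn [0.001, 0.005, 0.001] rows 1.5
```

View pics/z3.png

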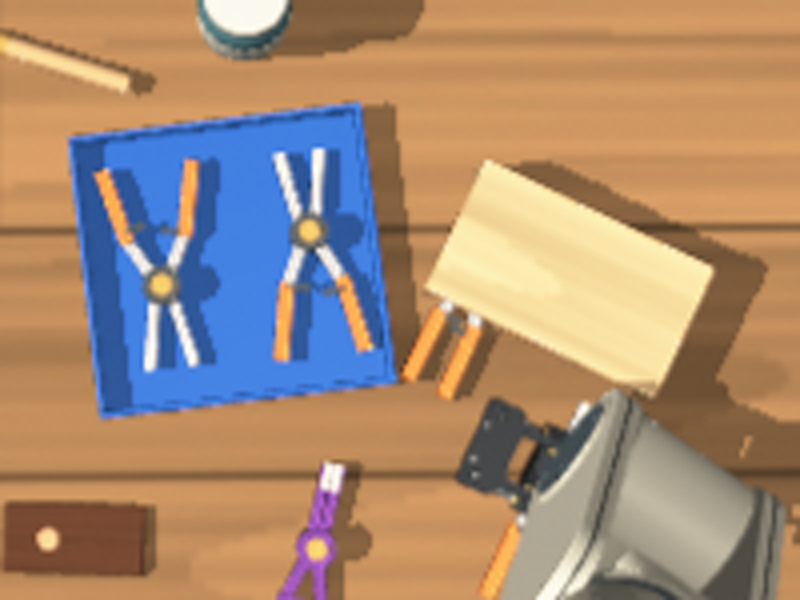

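The placed clamp lies flat and open in the tray, boss at (161,284), beside clamp_3 with its boss at (310,231). The gripper is poised in front of the rack's far bay. Next I insert.

```bash
python3 -m inch '[[[0,1,16,0,0.005,0,20],[0,1,16,0,0.005,0,20],[0,1,16,0,0.005,0,20],[-15,1,16,0,0.005,0,20],[-30,1,16,0,0.005,0,20],[-45,1,16,0,0.005,0,20],[-60,1,16,0,0.005,0,20],[-70,1,16,0,0.005,0,20],[-73,1,16,0,0.005,0,20],[-73,1,16,0,0.005,0,20]]]'
```

```text
t: 14.6
ee_pos: [494.5, -317.5, 26.6]
orientation: [-0.691, -3.063, -0.003]
ft_force: [-0.0, 0.4, -1.5]
width: 29.6
grasp_force: 30.0
```

```bash
python3 -m inch '[[[0,0,2,0,0,0,20],[0,0,3,0,0,0,20],[0,0,4,0,0,0,20],[0,0,4,0,0,0,20],[0,0,4,0,0,0,20]]]'
```

```text
t: 15.1
ee_pos: [493.8, -317.1, 24.1]
orientation: [-0.691, -3.062, -0.004]
ft_force: [-4.7, 3.2, 18.5]
width: 29.2
grasp_force: 30.0
```

Contact with the table. Release, rise, and take the handles.

```bash
python3 -m inch '[[[0,0,0,0,0,0,60],[0,0,0,0,0,0,60],[0,0,0,0,0,0,60],[0,0,0,0,0,0,60],[0,0,-30,0,0,0,70],[0,0,-60,0,0,0,75],[40,0,-60,0,0,0,75],[78,0,-60,0,0,0,75],[78,0,-60,0,0,0,75],[78,0,-60,0,0,0,75]]]'
python3 - <<'E'
from h import *
import pickle
c=cam('wrist');save(c,'w7.png');pickle.dump(c,open('w7.pkl','wb'))
go(428.9-0,-286.4,21,-.444+np.pi)
E
```

```text
t: 16.1
ee_pos: [423.8, -284.1, 82.6]
orientation: [-0.691, -3.063, -0.003]
ft_force: [0.4, -1.2, 0.0]
width: 66.0
grasp_force: 0.0
t 16.15 shift [-4.5, 0.1, 61.7] turn [0.001, -0.001, 0.0] rows 1.2
```

View pics/w7.png

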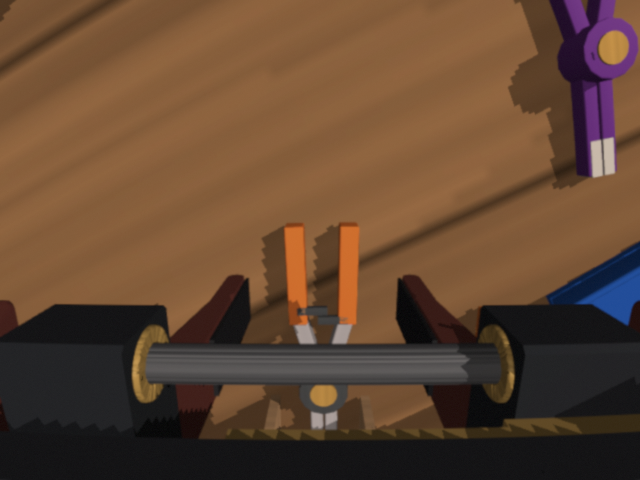

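The clamp stands at the bay's mouth with its handles centred between the fingers at (295,270) and (348,270).

```bash
python3 -m inch '[[[0,0,40,0,0,0,75],[0,0,61,0,0,0,75],[0,0,61,0,0,0,75],[0,0,61,0,0,0,75],[0,0,61,0,0,0,30],[0,0,61,0,0,0,30],[0,0,61,0,0,0,30],[0,0,61,0,0,0,30],[0,0,61,0,0,0,30],[-8,0,61,0,0,0,30],[-16,0,61,0,0,0,30],[-24,0,61,0,0,0,30],[-32,0,61,0,0,0,30],[-40,0,61,0,0,0,30],[-45,0,61,0,0,0,30],[-45,0,61,0,0,0,30]]]'
```

```text
t: 17.75
ee_pos: [465.7, -303.9, 21.7]
orientation: [-0.691, -3.064, -0.002]
ft_force: [1.0, 0.1, 2.0]
width: 40.5
grasp_force: 30.0
```

Gripped at 40.5 mm across the handles. Now I advance gently until it touches the back wall.

```bash
python3 -m inch '[[[-3,0,0,0,0,0,30],[-5,0,0,0,0,0,30],[-7,0,0,0,0,0,30],[-7,0,0,0,0,0,30],[-7,0,0,0,0,0,30]]]'
```

```text
t: 18.25
ee_pos: [470.4, -306.0, 21.6]
orientation: [-0.691, -3.061, -0.004]
ft_force: [-3.4, 1.7, 8.6]
width: 40.6
grasp_force: 30.0
```

```bash
python3 -m inch '[[[-2,0,0,0,0,0,30],[-4,0,0,0,0,0,30],[-4,0,0,0,0,0,30],[-4,0,0,0,0,0,30]]]'
```

```text
t: 18.65
ee_pos: [472.3, -306.8, 21.6]
orientation: [-0.69, -3.058, -0.006]
ft_force: [-8.8, 4.2, 14.7]
width: 40.0
grasp_force: 29.9
```

```bash
python3 -m inch '[[[-2,0,-1,0,0,0,30],[-4,0,-1,0,0,0,30],[-4,0,-1,0,0,0,30],[-4,0,-1,0,0,0,30]]]'
```

```text
t: 19.05
ee_pos: [473.1, -307.0, 21.4]
orientation: [-0.688, -3.052, -0.009]
ft_force: [-14.6, 4.7, 12.9]
width: 40.1
grasp_force: 29.9
```

It is firm against the back. Release, rise and look.

```bash
python3 -m inch '[[[0,0,0,0,0,0,62],[0,0,0,0,0,0,62],[0,0,0,0,0,0,62],[0,0,0,0,0,0,62],[0,0,-40,0,0,0,65],[0,0,-80,0,0,0,65],[60,0,-120,0,0,0,65],[110,0,-150,0,0,0,65],[150,0,-150,0,0,0,65],[150,0,-150,0,0,0,65],[150,0,-150,0,0,0,65]]]'
python3 - <<'E'
from h import *
import pickle
c=cam('top');save(c,'t4.png');pickle.dump(c,open('t4.pkl','wb'))
d=cam('side')
a=cv2.resize(c[0][180:330,270:470],(400,300),interpolation=2);b=cv2.resize(d[0][170:290,250:410],(400,300),interpolation=2)
cv2.imwrite('pics/z4.png',np.hstack([a,b])[...,::-1])
w=cam('wrist');save(w,'w8.png');pickle.dump(w,open('w8.pkl','wb'))
for n,c in(('top',pickle.load(open('t4.pkl','rb'))),('wrist',w)):
    h=cv2.cvtColor(c[0],cv2.COLOR_RGB2HSV).astype(int);m=((h[...,0]>5)&(h[...,0]<17)&(h[...,1]>185)&(h[...,2]>150)).astype(np.uint8)
    k,l,s,ce=cv2.connectedComponentsWithStats(m)
    for i in range(1,k):
        if s[i,4]>15:
            p=pt(c,np.argwhere(l==i)[:,::-1],14)[:,:2]-[585.6,-294.5]
            e=p@np.array([[np.cos(-.444),-np.sin(-.444)],[np.sin(-.444),np.cos(-.444)]])
            print(n,ce[i].round(),s[i,4],'rack x',e[:,0].min().round(1),e[:,0].max().round(1),'y',e[:,1].mean().round(1))
E
```

```text
t: 20.15
ee_pos: [341.3, -244.7, 173.5]
orientation: [-0.692, -3.063, -0.003]
ft_force: [0.5, 0.1, -0.5]
width: 57.0
grasp_force: 0.0
wrist [307. 401.] 363 rack x -97.9 -61.5 y -74.8
wrist [340. 402.] 367 rack x -97.9 -61.5 y -44.8
```

View pics/z4.png

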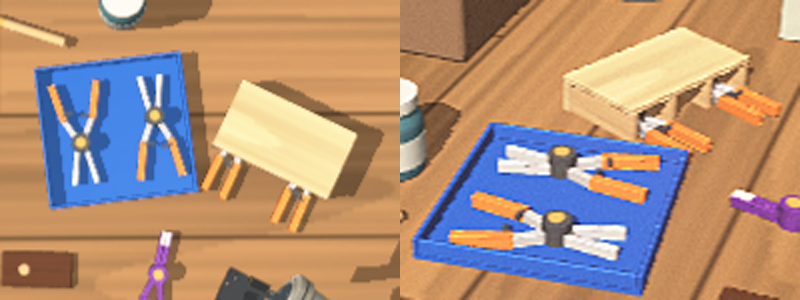

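In the picture both clamps lie open and flat in the tray. The shut clamp is in the rack's far bay with its handle ends at (278,224) and (298,230), protruding about as far as the fixed one. I'll check that with numbers.

```bash
python3 - <<'E'
from h import *
import pickle
c=pickle.load(open('t4.pkl','rb'))
h=cv2.cvtColor(c[0],cv2.COLOR_RGB2HSV).astype(int);m=((h[...,0]>5)&(h[...,0]<20)&(h[...,1]>170)&(h[...,2]>190)).astype(np.uint8)
k,l,s,ce=cv2.connectedComponentsWithStats(m)
for i in range(1,k):
    if s[i,4]>15 and ce[i][0]>365:
        p=pt(c,np.argwhere(l==i)[:,::-1],14)[:,:2]-[585.6,-294.5]
        e=p@np.array([[np.cos(-.444),-np.sin(-.444)],[np.sin(-.444),np.cos(-.444)]])
        print(ce[i].round(),s[i,4],'rack x',e[:,0].min().round(1),e[:,0].max().round(1),'y',e[:,1].mean().round(1))
E
python3 - <<'E'
from h import *
import pickle
c=pickle.load(open('t4.pkl','rb'))
h=cv2.cvtColor(c[0],cv2.COLOR_RGB2HSV).astype(int)
print(h[275:290,408].tolist())
for T in(165,180):
  m=((h[...,0]>8)&(h[...,0]<22)&(h[...,1]>T)&(h[...,2]>200)).astype(np.uint8)
  k,l,s,ce=cv2.connectedComponentsWithStats(m)
  for i in range(1,k):
    if s[i,4]>8 and 365<ce[i][0]<440 and 240<ce[i][1]<310:
        p=pt(c,np.argwhere(l==i)[:,::-1],14)[:,:2]-[585.6,-294.5]
        e=p@np.array([[np.cos(-.444),-np.sin(-.444)],[np.sin(-.444),np.cos(-.444)]])
        print(T,ce[i].round(),s[i,4],'rack x',e[:,0].min().round(1),e[:,0].max().round(1),'y',e[:,1].mean().round(1))
E
```

```text
[[15, 135, 183], [15, 135, 183], [15, 134, 183], [15, 135, 182], [14, 132, 185], [15, 138, 179], [13, 162, 200], [11, 175, 224], [13, 177, 243], [16, 169, 251], [17, 166, 252], [18, 163, 253], [18, 162, 253], [18, 163, 253], [18, 162, 253]]
165 [375. 266.] 42 rack x -119.9 -62.9 y 77.6
165 [382. 271.] 24 rack x -120.7 -76.3 y 51.1
165 [409. 282.] 27 rack x -120.2 -66.2 y -36.6
165 [417. 287.] 22 rack x -119.7 -75.4 y -66.4
```

The handle ends sit at rack x ≈ -120, the same as the fixed clamp's, so it is fully home.

```bash
python3 -c "
from workcell import ctrl
print(ctrl.close_job())"
```

```text
the job is handed in; nothing more can be done
None
```

The job is handed in at about 20 s of the 72 s limit: the open clamp lies flat and still open in the blue tray beside clamp_3, and the shut clamp is fully home, jaws first, in the rack's empty -60 bay; the judge's verdict was not returned.

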